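# Fit the handle of a conservation studio's book press and hold it home

## Robot

A 6-joint arm with a two-finger parallel gripper is mounted at the origin on the work surface. World frame = base frame: x ahead of the robot, y to its left, z up, the work surface at z = 0. Lengths are in m, angles in rad, forces in N, time in s.
With the tool pointing down it reaches from about 0.375 to 0.975 m from the base axis. Payload 3.8 kg.
Tool frame: the origin (TCP) lies midway between the tips of the shut fingers; the grasp point (between the pads) lies 19 mm behind it; z points along the fingers, y is the line along which they close (so a half turn about z gives the same grasp; the last joint's range is limited). The gripper opens to 85 mm and grips with 20 to 120 N. Pads are 22 mm wide; open, the fingers measure 114 mm over their backs; the gripper's body (76 mm by 85 mm) begins 54 mm behind the grasp point. The pads swing forward as they close: fully open they stand 13 mm farther back than shut.
Start: joints at [-1.359, 0.264, 1.604, -0, 1.274, -0.037], TCP at [0.166, -0.654, 0.2] pointing down, gripper open.
Joint ranges: [-2.63, 2.63], [-0.94, 2.18], [0.31, 2.57], [-1.31, 4.45], [0, 2.66], [-2.55, 2.55]. Speed limits (rad/s): [2.57, 2.57, 3.14, 3.14, 3.14, 3.14].

## Interface

Orientations are given as a rotation vector (axis times angle).
In Python, from workcell import bot, cams gives the robot as it stands.
- The arm moves only by the tool play_rows, never from a script. Its argument "rows" is a list of rows, each a list of 2 entries, a list of its own where there are three numbers: the shift along the tool's x, y, z scaled (see below), then the turn, a rotation vector about the tool's x, y, z scaled (see below). A call has 1 to 20 rows; each row is the pose to reach, as a shift and turn from the pose commanded when the call began, along the tool's axes at that moment; what a row does not reach only later rows make up. The controller multiplies each number of a shift by 250 mm and each number of a turn by 45 degrees. A row lasts 1/12 s, in which the tool goes at most 41.7 mm and 7.16 degrees, less where a joint would pass 70% of its speed; a pose out of reach is approached as far as the arm can. A call with a number of a shift or a turn outside -1 to 1 is refused whole. A call with a gripper value outside its range is refused whole. "claw" is the opening, from -1 (shut) to 1 (fully open), set as the call begins (left out, the last holds). The fingers move at their own pace and stop on an object; "newtons" is the grip in N (left out, the last holds). Time passes only in rows, so rows that repeat a pose let the fingers close. It gives the time, the measured TCP pose, the force, the opening and the grip force at its end, in the units of the state.
- bot.read_state(): the state, without advancing time (a new reading comes with each control period).
- cams.read_camera(name): name is "scene" or "top"; returns a dict with "image" (400x640x3 uint8, red, green, blue), "K" (3x3 intrinsics, pixels), "k1" (the pictures are not rectified: a ray, as slopes to the right and down, at radius r is drawn at 1 + k1 r^2 times it, then the intrinsics apply), "T" (4x4, takes a point from camera to world coordinates). Camera axes: x right, y down, z forward; pixel columns grow to the right and rows downward; lengths in m; the calibration is good to about 2 mm. A picture is of the moment at which its call begins. There is no depth.
- bot.finish_job(): hands the job in; it is judged then, once.
The state is a dict: "time": time; "q": joint angles; "joint_vel": joint speeds; "joint_torque": joint torques, N m; "tool_pos": TCP position; "tcp_rot": TCP orientation; "wrist_force": force on the tool from outside, world axes, zero at the start; "torque": the same for the moment, N m; "width": opening from 0.0 (shut) to 1.0 (fully open); "grip_force": force on a finger pad.
Only numpy, scipy, OpenCV 4.12 (cv2) and the standard library are available. Lean on these libraries where they do the work, as an engineer would, in place of code of your own. Each camera call takes 0.05 s, during which the arm holds its last target. There are 200 camera calls.

## Task

Take the press handle (the large T-handle with a ball on one end of its bar) out of the wooden stand and push its keyed shaft down into the hub on top of the book press, turning it until the key slips into the keyway and the collar seats on the hub. A spring in the hub pushes it back up, so keep pushing: finish while still holding the handle fully home, so that I can tighten the set screw. Leave the other things where they are.

Things in the scene. Friction and masses are not known exactly. Their poses are not given: they have to be found in the camera images.
- handle: the press handle: steel T-handle, 0.4 kg, loose, upright, hanging by its collar in a hole of the stand. Origin: centre of the collar's underside (the seating face), z up, x towards the key. Collar 52 mm diameter, 10 mm high. Above it a 12 mm bar along x, 150 mm long, centre 32 mm up, with a 25 mm ball on its +x end only: the ball is on the key's side
- handle_grip (a point): on the handle's axis, 34 mm above the collar's underside, axes as the handle's: the place to grip from above. A block 32 mm (x) by 28 mm (y), reaching from the collar's top (24 mm below this point) to 16 mm above it; the fingers close along y on its two flat sides, fingertips above the collar, astride the bar's line
- handle_nose (a point): centre of the shaft's lower end, 44 mm below the collar's underside, axes as the handle's. Shaft 24 mm diameter, tapering over its last 5 mm to 18 mm. The key stands out on the +x side: 8 mm wide, to 16.5 mm from the axis, from 18 to 42 mm above this point, its lower end rounded (4 mm radius); the 18 mm below are plain (key on the hub's top: collar 26 mm above it)
- hub_mouth (a point): centre of the top face of the press's hub, 200 mm above the table; z up, x from the axis towards the keyway. Hub: steel, 54 mm diameter; round bore 26 mm diameter, over 44 mm deep; one keyway 9.6 mm wide, to 17.5 mm from the axis, open at the top. The screw with its hub is stiff (2.5 N m) and stays put. Fixed grey press 210 by 280 mm, nuts of its columns 162 mm high, 115 mm either side
- hub_spring (a joint): travel of the sprung plunger inside the hub's bore, m: 0 = up, its top 32 mm below the hub's top face; 0.012 when the handle's collar is seated. It pushes up with 6 N at 0 and 12 N at 0.012, more than the handle's weight, so the handle must be pushed down and kept down
- stand: fixed wooden block 85 (x) by 200 (y) by 50 mm high with two upright 36 mm through holes at y = -60 and +60 mm, one with the handle, the other with the clamp key. Origin: centre of its underside, z up
- clamp_key: bystander in the stand's other hole, to be left: a smaller steel T-key with a thin 80 mm bar without ball, 46 mm collar, round 16 mm post, square shaft. Origin: centre of the underside of its collar
- jar: bystander: glass jar with white cap, 64 mm diameter, 90 mm high; origin: centre of its underside
- glass_plate: bystander: thick glass plate lying flat, 100 (x) by 150 (y) by 10 mm; origin: centre of its underside
- weight: bystander: brass weight with a knob, 56 mm diameter, 50 mm high, standing on the glass plate; origin: centre of its underside
There are look-alikes about, which are no part of the job. Leave any blue look-alike of the handle alone.

How it is judged:
By the outcome, as a careful person would: the job done as asked, in the order asked, and still so for the second after the job is handed in, while the arm keeps its last pose, push and grip.
It also fails if it takes over 45 s, if anything falls off the work surface, if the arm or the gripper's body presses on something with over 40 N, if the wrist force passes 120 N, or if a joint passes its speed limit or range.

## Working session

There is one attempt and no reset: what is moved stays moved. The work goes in short steps, Python scripts to look and compute and a tool call to move; the robot and the scene stay as the last step left them, time stands still between calls to the robot, and variables do not carry over. Pictures are saved under pics/ and viewed, at most 10 in all, crops included, and the job is handed in when it is done.

Besides the shell and the picture viewer there is one more tool, called after "Call:" as name([rows], argument=value, ...), one row to a line, values as JSON. play_rows: Moves the arm, as the interface text tells. Its arguments: {"type":"object","properties":{"rows":{"type":"array","items":{"type":"array"}},"claw":{"type":"number"},"newtons":{"type":"number"}},"required":["rows"]}

```bash
mkdir -p pics; ls
python3 - <<'E'
from workcell import bot,cams
import cv2,numpy as np
for n in("scene","top"):
    c=cams.read_camera(n); np.savez(f"pics/{n}0.npz",**c)
    cv2.imwrite(f"pics/{n}0.png",c["image"][:,:,::-1]); print(n,c["K"].tolist(),c["k1"],np.round(c["T"],3).tolist())
print(bot.read_state())
E
```

```text
pics
scene [[436.30167008700613, 0.0, 319.69503734200396], [0.0, 436.30167008700613, 204.15224473617184], [0.0, 0.0, 1.0]] 0.02231949020352058 [[0.435, 0.543, -0.718, 1.254], [0.9, -0.248, 0.358, -0.226], [0.017, -0.803, -0.596, 0.698], [0.0, 0.0, 0.0, 1.0]]
top [[490.83263334702923, 0.0, 313.7779004240597], [0.0, 490.83263334702923, 203.10787415820067], [0.0, 0.0, 1.0]] -0.11994562189733186 [[0.017, -0.996, 0.084, 0.471], [-1.0, -0.017, 0.002, 0.124], [-0.0, -0.084, -0.996, 1.253], [0.0, 0.0, 0.0, 1.0]]
{'time': 0.1, 'q': array([-1.35891618e+00,  2.64664548e-01,  1.60528011e+00, -4.55435041e-05,
        1.27370330e+00, -3.68957455e-02]), 'joint_vel': array([-7.30564836e-04, -3.28852366e-03, -1.10852809e-03, -7.26338155e-04,
        6.34189753e-04,  8.35610688e-05]), 'joint_torque': array([-1.42148047e-04, -5.16706109e+01, -3.68590629e+01, -1.74065809e-05,
        6.27579895e-03,  1.24121206e-05]), 'tool_pos': array([ 0.16602478, -0.65349301,  0.19867249]), 'tcp_rot': array([-3.11528957e+00, -3.89536619e-01,  3.50000883e-04]), 'wrist_force': array([-0.2839644 , -0.06239761, -0.31791023]), 'torque': array([ 0.02311444, -0.00849056,  0.03979423]), 'grip_force': 0.0, 'width': 0.9989201948256105}
```

View pics/scene0.png

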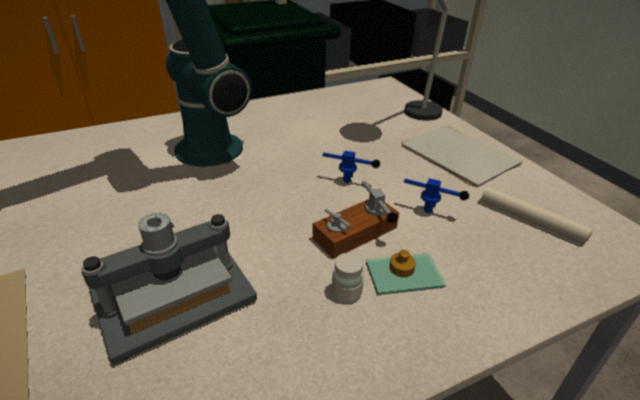

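View pics/top0.png

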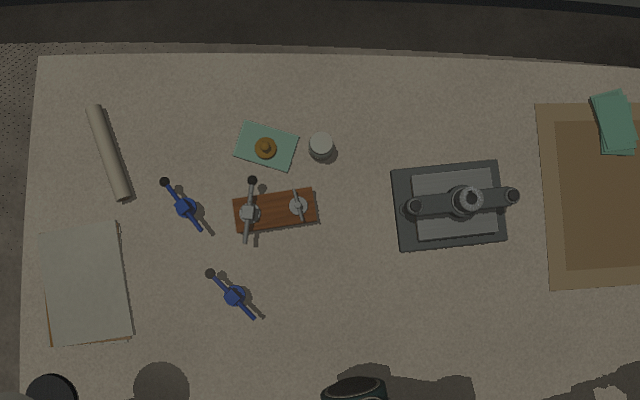

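The scene view shows the hub around (158,232), the handle around (376,203) with its ball at (392,216), and the clamp key at (336,222). In the top view the handle is at (249,213), its ball at (252,181) and the hub at (467,201). Next I'll view enlarged crops.

```bash
cat > h.py <<'E'
import numpy as np,cv2
def load(n,i=0): return dict(np.load(f"pics/{n}{i}.npz"))
def ray(c,uv):
    D=np.array([float(c["k1"]),0,0,0,0])
    p=cv2.undistortPoints(np.array([[uv]],float),c["K"],D)[0,0]
    d=c["T"][:3,:3]@np.array([p[0],p[1],1]); return c["T"][:3,3],d/np.linalg.norm(d)
def plane(c,uv,z):
    o,d=ray(c,uv); return o+d*(z-o[2])/d[2]
def tri(c1,u1,c2,u2):
    o1,d1=ray(c1,u1);o2,d2=ray(c2,u2)
    s=np.linalg.lstsq(np.c_[d1,-d2],o2-o1,rcond=None)[0]
    a=o1+s[0]*d1;b=o2+s[1]*d2; return (a+b)/2,np.linalg.norm(a-b)
def proj(c,P):
    Ti=np.linalg.inv(c["T"]); D=np.array([float(c["k1"]),0,0,0,0])
    r,_=cv2.Rodrigues(Ti[:3,:3]); return cv2.projectPoints(np.atleast_2d(P).astype(float),r,Ti[:3,3],c["K"],D)[0][:,0]
def crop(im,x,y,w,h,s): return cv2.resize(im[y:y+h,x:x+w,::-1],None,fx=s,fy=s,interpolation=cv2.INTER_CUBIC)
E
python3 - <<'E'
from h import *
t=load("top")["image"];s=load("scene")["image"]
g=lambda a:np.clip(a.astype(float)*1.6,0,255).astype(np.uint8)
t=g(t);s=g(s)
a=np.hstack([crop(t,230,165,50,37*2,8)[:592],crop(t,442,176,50,74,8)[:592]])
b=np.hstack([crop(s,130,200,50,74,8),crop(s,355,170,50,74,8)])
cv2.imwrite("pics/tc.png",a);cv2.imwrite("pics/sc.png",b)
E
```

```text
(no output)
```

View pics/tc.png

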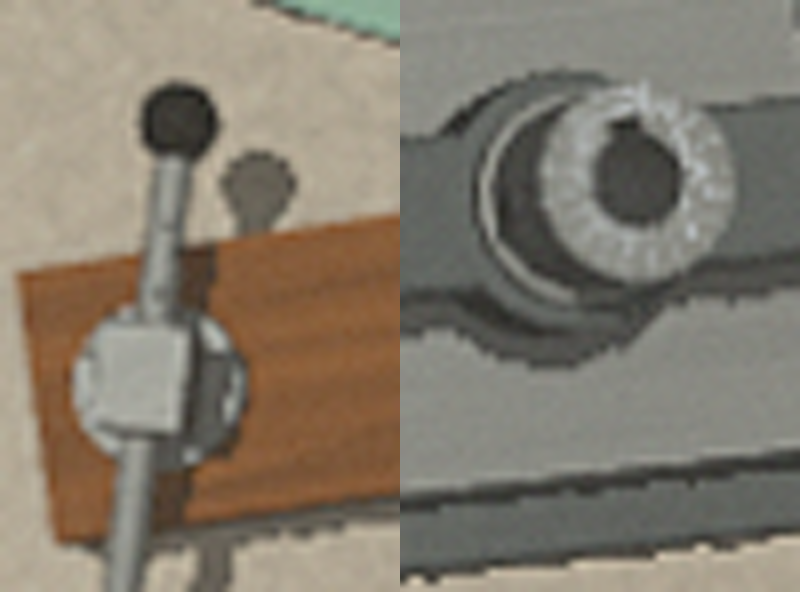

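View pics/sc.png

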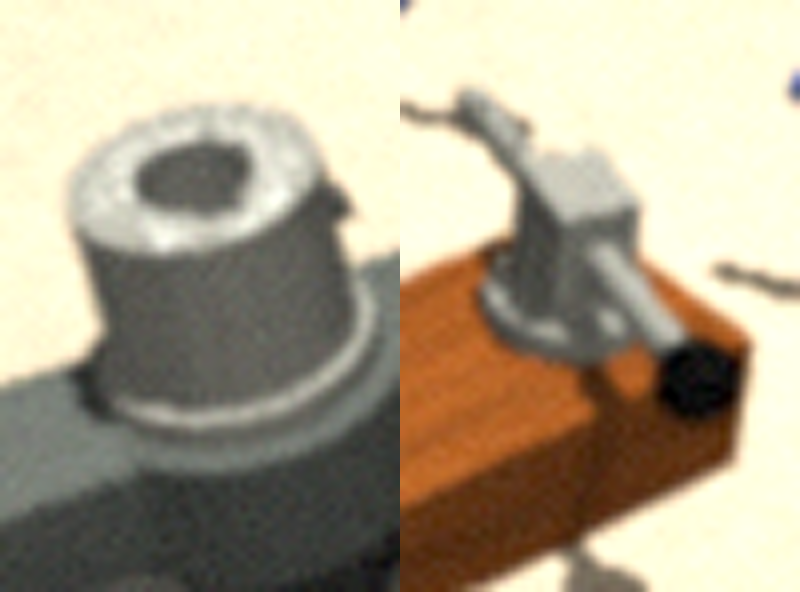

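The hub ring in the top view is centred near (472,199) with its keyway pointing up and slightly left. The ball is near (252,180). In the scene view the keyway is on the right of the bore, around (160,223). Now I'll measure with masks.

```bash
cat > m.py <<'E'
from h import *
T=load("top");S=load("scene")
def up(c,x,y,w,h,s=8):
    im=cv2.resize(c["image"][y:y+h,x:x+w],None,fx=s,fy=s,interpolation=cv2.INTER_CUBIC); return cv2.GaussianBlur(im,(0,0),4).astype(int)
def blob(m,near):
    n,l,st,ce=cv2.connectedComponentsWithStats(m.astype(np.uint8)); 
    k=min(range(1,n),key=lambda i:np.hypot(*(ce[i]-near))if st[i,4]>150 else 1e9); return (l==k).astype(np.uint8)
def cont(b): return max(cv2.findContours(b,0,1)[0],key=cv2.contourArea)[:,0].astype(float)
def px(p,x,y,s=8): return (np.asarray(p)+.5)/s-.5+[x,y]
def spec(c,x,y,near,lo,hi,w=50,h=74):
    im=up(c,x,y,w,h);g=im.max(2); return blob((g>=lo)&(g<=hi),near)
# hub
out={}
for n,c,x,y,thr,nr,bd in (("top",T,442,176,95,(240,185),60),("scene",S,130,200,105,(193,178),70)):
    im=up(c,x,y,50,74).max(2); print(n,im[int(nr[1]),int(nr[0])],[im[int(nr[1]),k] for k in range(100,340,15)])
    bt=(np.median(im[int(nr[1])-10:int(nr[1])+10,int(nr[0])-10:int(nr[0])+10])+thr)/2
    ring=blob(im>thr,nr); rc=cont(ring); e=cv2.fitEllipse(cv2.convexHull(rc.astype(np.float32)))
    bore=blob(im<thr,nr); bc=cont(bore)
    print(" ring ell",px(e[0],x,y),np.array(e[1])/8,"bore area",bore.sum()/64,"thr",thr)
    out[n]=(c,px(e[0],x,y),px(bc,x,y),px(rc,x,y))
P,err=tri(T,out["top"][1],S,out["scene"][1]); print("hub",P,err)
for n in out:
    c,e,bc,rc=out[n]; z=P[2]
    pl=np.array([plane(c,u,z)[:2] for u in bc]); r=np.array([plane(c,u,z)[:2] for u in cv2.convexHull(rc.astype(np.float32))[:,0]])
    (cx,cy),rad=cv2.minEnclosingCircle(r.astype(np.float32)); ctr=plane(c,e,z)[:2]
    d=pl-ctr; a=np.degrees(np.arctan2(d[:,1],d[:,0]));rr=np.hypot(*d.T)*1e3
    print(n,"ctr",ctr,"R",rad, "profile",[(b,round(rr[(a>=b)&(a<b+10)].mean(),1)) for b in range(-180,180,10) if ((a>=b)&(a<b+10)).any()])
# ball
us=[]
for n,c,x,y,nr in (("top",T,230,165,(178,120)),("scene",S,355,170,(298,380))):
    im=up(c,x,y,50,74).max(2); b=blob(im<(60 if n=="top" else 45),nr); cc=cont(b);e=cv2.minEnclosingCircle(cc.astype(np.float32)); us.append(px(e[0],x,y)); print(n,us[-1],e[1]/8)
print("ball",tri(T,us[0],S,us[1]))
E
python3 m.py
```

```text
top 46 [np.int64(43), np.int64(45), np.int64(42), np.int64(76), np.int64(91), np.int64(95), np.int64(81), np.int64(46), np.int64(47), np.int64(47), np.int64(45), np.int64(44), np.int64(59), np.int64(94), np.int64(97), np.int64(88)]
 ring ell [471.91860771 195.79852295] [17.1721344  21.11690331] bore area 3415.5625 thr 95
scene 61 [np.int64(135), np.int64(141), np.int64(121), np.int64(61), np.int64(57), np.int64(62), np.int64(61), np.int64(61), np.int64(59), np.int64(58), np.int64(99), np.int64(141), np.int64(146), np.int64(133), np.int64(111), np.int64(102)]
 ring ell [-157.75567627  272.28746796] [ 75.87359619 750.30889893] bore area 116.984375 thr 105
hub [ 0.63817112 -0.3849701   0.26309751] 0.3718101794119807
top ctr [ 0.57533568 -0.1987883 ] R 0.02190556190907955 profile [(-180, np.float64(100.3)), (-170, np.float64(101.7)), (-160, np.float64(94.0)), (-150, np.float64(72.0)), (-140, np.float64(58.1)), (-130, np.float64(50.2)), (-120, np.float64(45.4)), (-110, np.float64(42.7)), (-100, np.float64(41.5)), (-90, np.float64(41.6)), (-80, np.float64(43.1)), (-70, np.float64(46.1)), (
[... 189 characters left out ...]
3.2)), (20, np.float64(45.9)), (30, np.float64(50.6)), (40, np.float64(58.5)), (50, np.float64(70.3)), (60, np.float64(70.1)), (70, np.float64(65.8)), (80, np.float64(63.8)), (90, np.float64(63.9)), (100, np.float64(66.0)), (110, np.float64(70.5)), (120, np.float64(78.2)), (130, np.float64(91.0)), (140, np.float64(113.0)), (150, np.float64(118.4)), (160, np.float64(108.1)), (170, np.float64(102.6))]
scene ctr [ 0.60471099 -0.60381575] R 0.06685881316661835 profile [(70, np.float64(388.6)), (80, np.float64(386.9))]
top [251.93593025 180.05151653] 4.992173671722412
scene [391.8125 217.6875] 5.8962507247924805
ball (array([0.62329205, 0.2755261 , 0.07768307]), np.float64(0.0023046305327738574))
```

```bash
cat > m2.py <<'E'
from h import *
import io,contextlib
from scipy.optimize import least_squares
with contextlib.redirect_stdout(io.StringIO()):
    from m import up,blob,cont,px,T,S
def circ(p):
    f=lambda q:np.hypot(p[:,0]-q[0],p[:,1]-q[1])-q[2]
    return least_squares(f,[*p.mean(0),.013],loss="soft_l1",f_scale=3e-4,x_scale=1e-2).x
B={}
for n,c,x,y,nr,thr in (("top",T,442,176,(240,185),70),("scene",S,130,200,(193,178),98)):
    B[n]=(c,px(cont(blob(up(c,x,y,50,74).max(2)<thr,nr)),x,y))
for z in (.19,.195,.2,.205,.21):
    r={n:circ(np.array([plane(c,u,z)[:2] for u in b])) for n,(c,b) in B.items()}
    print(z,[np.round(v*1e3,1) for v in r.values()])
    if z==.2:
        for n,(c,b) in B.items():
            d=np.array([plane(c,u,z)[:2] for u in b])-r[n][:2];a=np.degrees(np.arctan2(d[:,1],d[:,0]));rr=np.hypot(*d.T)*1e3
            k=rr>r[n][2]*1e3+1.5
            print(n,"key mean ang",np.degrees(np.arctan2(*d[k].mean(0)[::-1])),[(q,round(rr[(a>=q)&(a<q+10)].mean(),1)) for q in range(-60,90,10)])
# block top: bright; handle axis
for n,c,x,y,nr in (("top",T,230,165,(145,375)),("scene",S,355,170,(190,180))):
    im=up(c,x,y,50,74); print(n,im[nr[1],nr[0]]); g=im.max(2)
    print([int(g[nr[1],k]) for k in range(50,380,12)],[int(g[k,nr[0]]) for k in range(100,560,15)])
E
python3 m2.py
```

```text
0.19 [array([ 578.5, -220.9,   13.3]), array([ 565. , -220.2,   13.1])]
0.195 [array([ 578. , -219.2,   13.2]), array([ 571.8, -220.3,   13. ])]
0.2 [array([ 577.5, -217.6,   13.1]), array([ 578.6, -220.4,   12.9])]
top key mean ang 12.72987662643715 [(-60, np.float64(12.9)), (-50, np.float64(12.6)), (-40, np.float64(12.8)), (-30, np.float64(13.0)), (-20, np.float64(13.4)), (-10, np.float64(15.5)), (0, np.float64(17.1)), (10, np.float64(16.9)), (20, np.float64(16.7)), (30, np.float64(14.3)), (40, np.float64(12.7)), (50, np.float64(12.6)), (60, np.float64(12.5)), (70, np.float64(12.5)), (80, np.float64(12.2))]
scene key mean ang 12.185974492461844 [(-60, np.float64(12.2)), (-50, np.float64(12.2)), (-40, np.float64(12.2)), (-30, np.float64(12.3)), (-20, np.float64(12.8)), (-10, np.float64(14.6)), (0, np.float64(15.7)), (10, np.float64(15.8)), (20, np.float64(15.8)), (30, np.float64(14.0)), (40, np.float64(12.7)), (50, np.float64(12.2)), (60, np.float64(12.1)), (70, np.float64(12.0)), (80, np.float64(12.0))]
0.205 [array([ 577. , -216. ,   13.1]), array([ 585.4, -220.4,   12.7])]
0.21 [array([ 576.5, -214.4,   13. ]), array([ 592.2, -220.5,   12.6])]
top [104 104  99]
[83, 79, 89, 107, 96, 103, 103, 105, 104, 104, 106, 89, 45, 53, 57, 64, 69, 82, 89, 87, 88, 87, 87, 86, 84, 84, 83, 82] [68, 46, 44, 68, 111, 107, 102, 99, 98, 89, 80, 78, 83, 84, 85, 91, 105, 103, 104, 104, 106, 106, 76, 82, 78, 74, 67, 64, 60, 58, 57]
scene [127 126 117]
[180, 179, 180, 182, 176, 128, 75, 99, 125, 129, 129, 128, 127, 128, 141, 166, 180, 184, 181, 179, 180, 182, 182, 181, 181, 181, 179, 181] [178, 174, 176, 156, 130, 127, 126, 123, 80, 67, 84, 71, 54, 56, 62, 55, 54, 53, 45, 48, 73, 87, 59, 49, 48, 48, 48, 48, 55, 111, 132]
```

```bash
cat > m3.py <<'E'
from m2 import *
tb=px((144.5,378),230,165);sb=px((186,183),355,170)
P,e=tri(T,tb,S,sb);print("block top",P,e)
bt=np.array([251.94,180.05]);bs=np.array([391.81,217.69])
for z in(.078,.082): print("ball",z,plane(T,bt,z),plane(S,bs,z))
for z in(.096,.1): print("blk",z,plane(T,tb,z),plane(S,sb,z))
for c,x,y,q in((T,230,165,[(105,328),(190,323),(183,432),(98,427)]),(S,355,170,[(133,155),(200,150),(238,208),(172,222)])):
    k=[plane(c,px(p,x,y),.1)[:2] for p in q]; print([np.round((k[i]-k[i-1])*1e3,1).tolist() for i in range(4)])
# bar axis in top view: rows midpoint of grey bar on bar plane z=.082
im=up(T,230,165,50,84); pts=[]
hsv=cv2.cvtColor(im.clip(0,255).astype(np.uint8),cv2.COLOR_RGB2HSV)
for r in list(range(170,235,6))+list(range(460,620,6)):
    g=(hsv[r,:,1]<45)&(hsv[r,:,2]>60); run=[k for k in np.where(g)[0] if 90<k<195]
    if r<235 and r>=170 or r>460: pts.append((r,run[0] if run else None,run[-1] if run else None,len(run)))
print(pts)
E
python3 m3.py | tail -8
```

```text
block top [0.54564941 0.28239296 0.09676634] 0.0004950277281921125
ball 0.078 [0.62385783 0.27647827 0.078     ] [0.62324849 0.27411994 0.078     ]
ball 0.082 [0.62333805 0.27595914 0.082     ] [0.6273198  0.27088957 0.082     ]
blk 0.096 [0.54557492 0.28228025 0.096     ] [0.54482415 0.28328578 0.096     ]
blk 0.1 [0.54531757 0.28173299 0.1       ] [0.54953853 0.27989786 0.1       ]
[[29.3, -1.2], [1.9, -25.2], [-32.2, 1.2], [1.0, 25.2]]
[[-34.6, 7.6], [6.1, 19.9], [30.5, -5.9], [-2.0, -21.6]]
[(170, np.int64(91), np.int64(194), 104), (176, np.int64(91), np.int64(194), 104), (182, np.int64(91), np.int64(194), 104), (188, np.int64(91), np.int64(194), 103), (194, np.int64(91), np.int64(194), 104), (200, np.int64(91), np.int64(194), 103), (206, np.int64(91), np.int64(194), 104), (212, np.int64(91), np.int64(194), 104), (218, np.int64(91), np.int64(194), 104), (224, np.int64(91), np.int64(194), 104), (230, np.int64(91), np.int64(194), 104), (466, np.int64(120), np.int64(152), 33), (472, np.int64(120), np.int64(151), 32), (478, np.int64(119), np.int64(150), 32), (484, np.int64(118), np.i
[... 215 characters left out ...]
 31), (520, np.int64(114), np.int64(144), 31), (526, np.int64(114), np.int64(144), 31), (532, np.int64(113), np.int64(143), 31), (538, np.int64(110), np.int64(194), 56), (544, np.int64(105), np.int64(194), 66), (550, np.int64(91), np.int64(194), 84), (556, np.int64(91), np.int64(194), 92), (562, np.int64(91), np.int64(194), 101), (568, np.int64(91), np.int64(194), 104), (574, np.int64(91), np.int64(194), 104), (580, np.int64(91), np.int64(194), 102), (586, np.int64(91), np.int64(194), 101), (592, np.int64(91), np.int64(194), 104), (598, np.int64(94), np.int64(194), 101), (604, np.int64(93), np.int64(194), 102), (610, np.int64(91), np.int64(194), 102), (616, np.int64(91), np.int64(194), 103)]
```

The hub is at (0.578,-0.219), z≈0.199, with the keyway at about +12.5°. The handle axis is at (0.546,0.282) with a yaw of about -5°. The heights and sizes fit the text, so I'll move above the handle.

Call:
play_rows([
  [[0.6,-0.81,-0.4],[0,0,0]],
  [[0.6,-0.81,-0.4],[0,0,0]],
  [[0.6,-0.81,-0.4],[0,0,0]],
  [[0.6,-0.81,-0.4],[0,0,0]],
  [[0.6,-0.81,-0.4],[0,0,0]],
  [[0.6,-0.81,-0.4],[0,0,0]],
  [[0.6,-0.81,-0.4],[0,0,0]],
  [[0.6,-0.81,-0.4],[0,0,0]],
], claw=1)

```text
time: 0.77
tool_pos: [0.2636, -0.4185, 0.3026]
tcp_rot: [3.114, 0.395, 0.004]
wrist_force: [-0.2, -0.4, 1.0]
width: 1.0
grip_force: 0.0
```

Call:
play_rows([
  [[0.6,-0.81,0],[0,0,0]],
  [[0.6,-0.81,0],[0,0,0]],
  [[0.6,-0.81,0],[0,0,0]],
  [[0.6,-0.81,0],[0,0,0]],
  [[0.6,-0.81,0],[0,0,0]],
  [[0.6,-0.81,0],[0,0,0]],
  [[0.6,-0.81,0],[0,0,0]],
  [[0.6,-0.81,0],[0,0,0]],
])

```text
time: 1.43
tool_pos: [0.3578, -0.1862, 0.2993]
tcp_rot: [-3.116, -0.398, 0.001]
wrist_force: [-0.5, -0.2, -0.3]
width: 1.0
grip_force: 0.0
```

Call:
play_rows([
  [[0.6,-0.81,0],[0,0,0]],
  [[0.6,-0.81,0],[0,0,0]],
  [[0.6,-0.81,0],[0,0,0]],
  [[0.6,-0.81,0],[0,0,0]],
  [[0.6,-0.81,0],[0,0,0]],
  [[0.6,-0.81,0],[0,0,0]],
  [[0.6,-0.81,0],[0,0,0]],
  [[0.6,-0.81,0],[0,0,0]],
])

```text
time: 2.1
tool_pos: [0.4535, 0.0454, 0.2989]
tcp_rot: [3.116, 0.393, -0.003]
wrist_force: [0.3, -0.6, 0.1]
width: 0.999
grip_force: 0.0
```

Call:
play_rows([
  [[0.6,-0.81,0.2],[0,0,0.43]],
  [[0.6,-0.81,0.2],[0,0,0.43]],
  [[0.6,-0.81,0.2],[0,0,0.43]],
  [[0.6,-0.81,0.2],[0,0,0.43]],
  [[0.6,-0.81,0.2],[0,0,0.43]],
  [[0.6,-0.81,0.2],[0,0,0.43]],
  [[0.6,-0.81,0.2],[0,0,0.43]],
  [[0.6,-0.81,0.2],[0,0,0.43]],
  [[0.6,-0.81,0.2],[0,0,0.43]],
])

```text
time: 2.85
tool_pos: [0.5489, 0.276, 0.2488]
tcp_rot: [3.136, -0.142, -0.003]
wrist_force: [-0.3, -0.4, -0.6]
width: 1.0
grip_force: 0.0
```

Call:
play_rows([
  [[-0.014,-0.021,0.2],[0,0,0]],
  [[-0.014,-0.021,0.4],[0,0,0]],
  [[-0.014,-0.021,0.48],[0,0,0]],
  [[-0.014,-0.021,0.495],[0,0,0]],
  [[-0.014,-0.021,0.495],[0,0,0]],
])

```text
time: 3.27
tool_pos: [0.5432, 0.2805, 0.1239]
tcp_rot: [3.135, -0.143, -0.008]
wrist_force: [0.6, 0.6, -0.0]
width: 0.997
grip_force: 0.0
```

Run:
```python
from workcell import bot,cams
from h import *
s=bot.read_state();print(s["tool_pos"],s["tcp_rot"],s["q"])
for n in("scene","top"):
    c=cams.read_camera(n); np.savez(f"pics/{n}1.npz",**c)
g=lambda n:np.clip(load(n,1)["image"].astype(float)*1.6,0,255).astype(np.uint8)
cv2.imwrite("pics/g1.png",np.hstack([crop(g("scene"),325,120,100,130,4),crop(g("top"),205,140,100,130,4)]))
```

```text
[0.54322679 0.28048087 0.12386687] [ 3.1347017  -0.14321897 -0.00846095] [ 4.36314847e-01  2.07035518e-01  1.81841834e+00 -7.75321151e-04
  1.12259033e+00  2.09876237e+00]
```

View pics/g1.png

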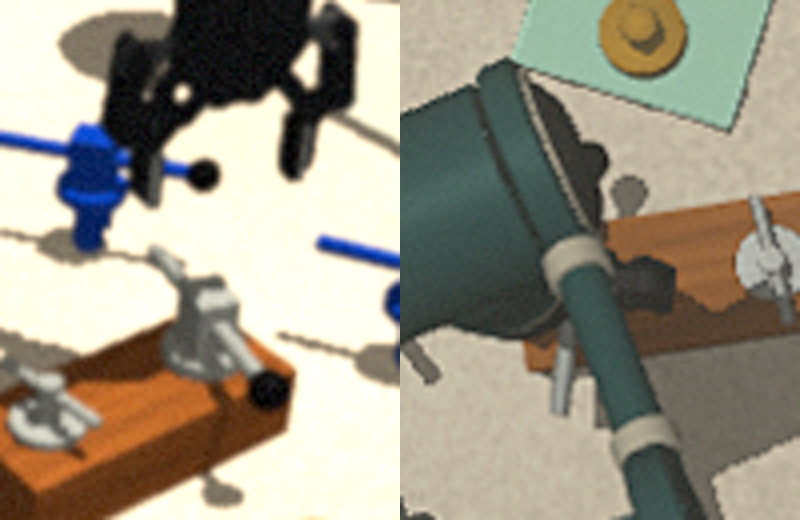

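The scene crop shows the open fingers centred over the block, with tips at about (362,170) and (398,165), astride the bar. I'll descend in two steps and close.

Call:
play_rows([
  [[0.01,0,0.08],[0,0,0]],
  [[0.01,0,0.16],[0,0,0]],
  [[0.01,0,0.21],[0,0,0]],
  [[0.01,0,0.228],[0,0,0]],
  [[0.01,0,0.228],[0,0,0]],
  [[0.01,0,0.228],[0,0,0]],
])

```text
time: 3.87
tool_pos: [0.5488, 0.2843, 0.0707]
tcp_rot: [-3.138, 0.14, -0.003]
wrist_force: [0.2, 0.4, -0.2]
width: 1.002
grip_force: 0.0
```

Call:
play_rows([
  [[0,0,0],[0,0,0]],
  [[0,0,0],[0,0,0]],
  [[0,0,0],[0,0,0]],
  [[0,0,0],[0,0,0]],
  [[0,0,0],[0,0,0]],
  [[0,0,0],[0,0,0]],
  [[0,0,0],[0,0,0]],
  [[0,0,0],[0,0,0]],
  [[0,0,0],[0,0,0]],
  [[0,0,0],[0,0,0]],
], claw=-1, newtons=90)

```text
time: 4.7
tool_pos: [0.5477, 0.2839, 0.0691]
tcp_rot: [3.138, -0.14, -0.0]
wrist_force: [0.0, -0.2, 0.1]
width: 0.003
grip_force: 0.0
```

Run:
```python
from workcell import bot,cams
from h import *
s=bot.read_state();print(s["tool_pos"],s["tcp_rot"],s["width"])
for n in("scene","top"):
    c=cams.read_camera(n); np.savez(f"pics/{n}2.npz",**c)
g=lambda n:np.clip(load(n,2)["image"].astype(float)*1.6,0,255).astype(np.uint8)
cv2.imwrite("pics/g2.png",np.hstack([crop(g("scene"),325,120,100,130,4),crop(g("top"),205,140,100,130,4)]))
S=load("scene",2)
print(proj(S,[[.5477,.2839,.069],[.5477,.2839,.1],[.546,.282,.1]]))
```

```text
[0.54771141 0.2838861  0.0690522 ] [ 3.13842322e+00 -1.39668650e-01 -1.90093061e-04] 0.0027808123201128582
[[377.58832803 202.05044747]
 [378.82884736 191.63878322]
 [377.77631828 191.45693905]]
```

View pics/g2.png

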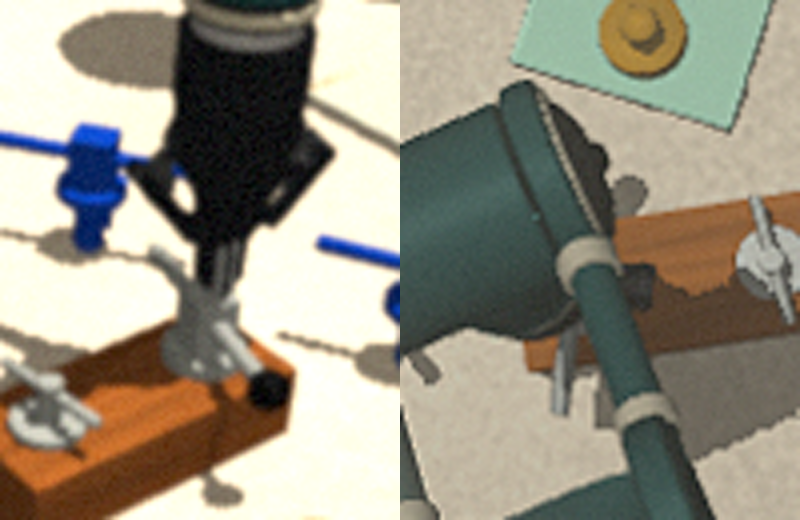

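The fingers shut on nothing. The tips appear near (378,192), which would be z≈0.10, though the reported TCP z of 0.069 should put them at row 202. I'll zoom in.

Run:
```python
from h import *
g=lambda i:np.clip(load("scene",i)["image"].astype(float)*2.2,0,255).astype(np.uint8)
cv2.imwrite("pics/g3.png",np.hstack([crop(g(2),355,165,40,58,10),crop(g(0),355,165,40,58,10)]))
T=load("top",2);S=load("scene",2)
print(proj(T,[[.5477,.2839,.069],[.5477,.2839,.1]]))
d=np.abs(load("scene",2)["image"].astype(int)-load("scene",0)["image"]).max(2)
print("changed rows per column:");
for u in range(368,392,2):
    k=np.where(d[150:225,u]>30)[0]; print(u,k.max()+150 if len(k) else None)
```

```text
[[248.48119684 211.66769095]
 [246.73936746 210.7896502 ]]
changed rows per column:
368 215
370 191
372 211
374 196
376 197
378 196
380 195
382 193
384 190
386 205
388 178
390 176
```

View pics/g3.png

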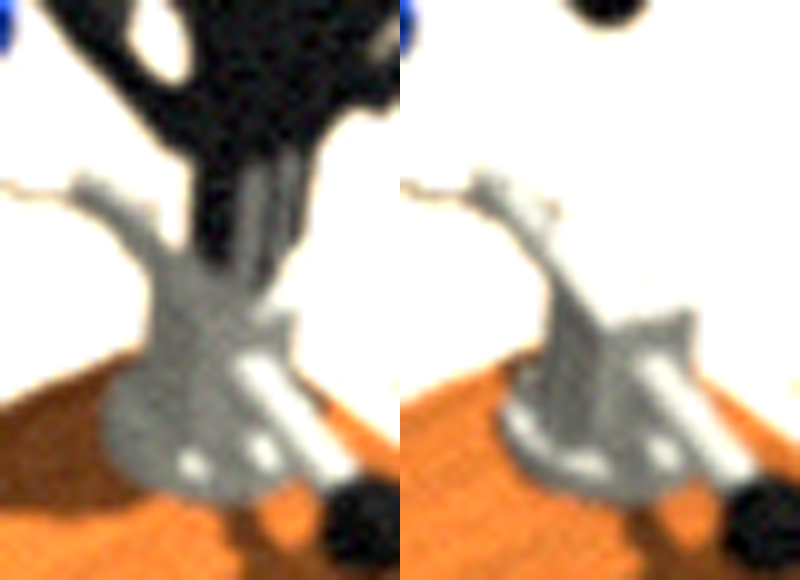

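The finger tips end over the block's top face, around (378,193), and nothing blocks the view of them. They are therefore about 28–30 mm higher than the reported z implies. I'll open, go down in small steps while watching the force, and check again.

Call:
play_rows([
  [[0,0,-0.02],[0,0,0]],
  [[0,0,-0.02],[0,0,0]],
  [[0,0,-0.02],[0,0,0]],
  [[0,0,-0.02],[0,0,0]],
  [[0,0,-0.02],[0,0,0]],
  [[0,0,-0.02],[0,0,0]],
  [[0,0,-0.02],[0,0,0]],
  [[0,0,-0.02],[0,0,0]],
], claw=1)

```text
time: 5.47
tool_pos: [0.5477, 0.2839, 0.074]
tcp_rot: [3.138, -0.14, -0.0]
wrist_force: [1.0, -0.2, 1.1]
width: 0.996
grip_force: 0.0
```

Call:
play_rows([
  [[-0.006,0,0.03],[0,0,0]],
  [[-0.006,0,0.06],[0,0,0]],
  [[-0.006,0,0.09],[0,0,0]],
  [[-0.006,0,0.115],[0,0,0]],
  [[-0.006,0,0.115],[0,0,0]],
  [[-0.006,0,0.115],[0,0,0]],
])

```text
time: 5.97
tool_pos: [0.5455, 0.2837, 0.0442]
tcp_rot: [3.138, -0.14, -0.003]
wrist_force: [-0.0, 0.8, 0.1]
width: 0.999
grip_force: 0.0
```

Run:
```python
from workcell import bot,cams
from h import *
s=bot.read_state();print(s["tool_pos"],s["tcp_rot"],s["width"],s["wrist_force"])
c=cams.read_camera("scene"); np.savez("pics/scene3.npz",**c)
g=np.clip(c["image"].astype(float)*2.2,0,255).astype(np.uint8)
cv2.imwrite("pics/g4.png",crop(g,340,150,70,58,10))
x,y,z=s["tool_pos"]
for dz in(0,.03):
  for sg in(-1,1): print(dz,sg,proj(c,[[x+.0038*sg,y+.0425*sg,z+.013+dz]]))
```

```text
[0.54545996 0.28366349 0.04420468] [ 3.13752633e+00 -1.39621200e-01 -2.88193672e-03] 0.9991272357546802 [-0.00447145  0.80567732  0.08702451]
0 -1 [[360.81293679 208.93892108]]
0 1 [[391.96020527 202.02952427]]
0.03 -1 [[361.72801743 198.95117787]]
0.03 1 [[393.37810163 192.15541462]]
```

View pics/g4.png

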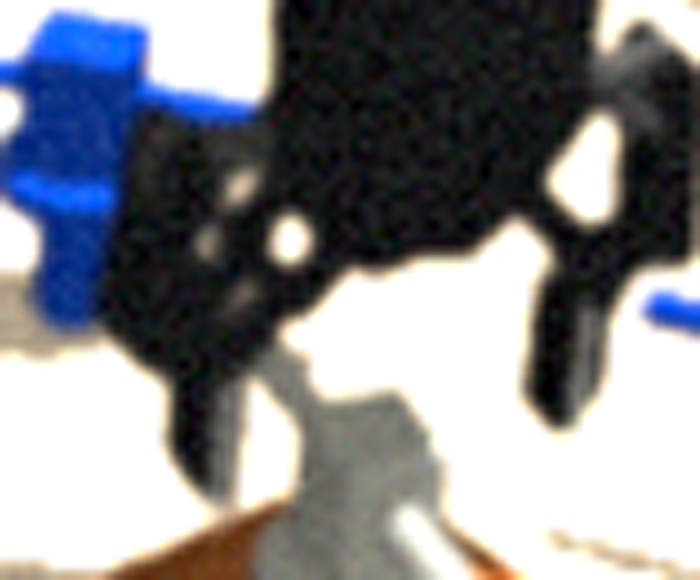

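The tips at (361,199.5) and (396.5,192.5) match the projection with z offset +30 mm (199, 192). They are well placed either side of the block. I'll go down 9 mm more and grip.

Call:
play_rows([
  [[0,0,0.02],[0,0,0]],
  [[0,0,0.036],[0,0,0]],
  [[0,0,0.036],[0,0,0]],
])

```text
time: 6.27
tool_pos: [0.5458, 0.2838, 0.0356]
tcp_rot: [3.138, -0.14, -0.002]
wrist_force: [0.3, -0.3, 0.3]
width: 1.001
grip_force: 0.0
```

Call:
play_rows([
  [[0,0,0],[0,0,0]],
  [[0,0,0],[0,0,0]],
  [[0,0,0],[0,0,0]],
  [[0,0,0],[0,0,0]],
  [[0,0,0],[0,0,0]],
  [[0,0,0],[0,0,0]],
  [[0,0,0],[0,0,0]],
  [[0,0,0],[0,0,0]],
  [[0,0,0],[0,0,0]],
  [[0,0,0],[0,0,0]],
], claw=-1, newtons=100)

```text
time: 7.1
tool_pos: [0.5468, 0.2841, 0.037]
tcp_rot: [-3.138, 0.14, -0.001]
wrist_force: [-0.0, -0.8, 4.1]
width: 0.311
grip_force: 99.0
```

Gripped (width 0.31 ≈ 26 mm, 99 N). Lifting.

Call:
play_rows([
  [[0,0,-0.04],[0,0,0]],
  [[0,0,-0.1],[0,0,0]],
  [[0,0,-0.18],[0,0,0]],
  [[0,0,-0.27],[0,0,0]],
  [[0,0,-0.36],[0,0,0]],
  [[0,0,-0.46],[0,0,0]],
  [[0,0,-0.56],[0,0,0]],
  [[0,0,-0.66],[0,0,0]],
  [[0,0,-0.76],[0,0,0]],
  [[0,0,-0.85],[0,0,0]],
  [[0,0,-0.92],[0,0,0]],
  [[0,0,-0.95],[0,0,0]],
  [[0,0,-0.96],[0,0,0]],
])

```text
time: 8.18
tool_pos: [0.5464, 0.2843, 0.2776]
tcp_rot: [-3.138, 0.139, -0.002]
wrist_force: [0.3, 0.5, -3.9]
width: 0.311
grip_force: 98.6
```

Call:
play_rows([
  [[0.01,0.05,0],[0,0,0]],
  [[0.02,0.13,0],[0,0,0]],
  [[0.03,0.24,0],[0,0,0]],
  [[0.05,0.36,0],[0,0,0]],
  [[0.07,0.48,0],[0,0,0]],
  [[0.09,0.6,0],[0,0,0]],
  [[0.11,0.72,0],[0,0,0]],
  [[0.13,0.82,0],[0,0,0]],
  [[0.14,0.92,0],[0,0,0]],
  [[0.15,0.99,0],[0,0,0]],
])

```text
time: 9.02
tool_pos: [0.5597, 0.0312, 0.2735]
tcp_rot: [3.137, -0.142, -0.008]
wrist_force: [-0.2, -0.4, -4.6]
width: 0.313
grip_force: 99.1
```

Call:
play_rows([
  [[0.01,0.08,0],[0,0,-0.02]],
  [[0.03,0.2,0],[0,0,-0.06]],
  [[0.05,0.32,0],[0,0,-0.12]],
  [[0.07,0.44,0],[0,0,-0.18]],
  [[0.09,0.56,0],[0,0,-0.24]],
  [[0.11,0.68,0],[0,0,-0.3]],
  [[0.13,0.8,0],[0,0,-0.35]],
  [[0.14,0.9,0],[0,0,-0.39]],
  [[0.15,0.97,0],[0,0,-0.39]],
  [[0.152,1.0,0],[0,0,-0.39]],
  [[0.152,1.0,0],[0,0,-0.39]],
  [[0.152,1.0,0],[0,0,-0.39]],
  [[0.152,1.0,0],[0,0,-0.39]],
])

```text
time: 10.1
tool_pos: [0.5768, -0.217, 0.2755]
tcp_rot: [-3.121, -0.341, 0.002]
wrist_force: [1.1, -0.4, -4.4]
width: 0.311
grip_force: 99.1
```

Run:
```python
from workcell import bot,cams
from h import *
s=bot.read_state();print(s["tool_pos"],s["tcp_rot"],s["width"],s["wrist_force"],s["time"])
for n in("scene","top"):
    c=cams.read_camera(n); np.savez(f"pics/{n}4.npz",**c)
g=lambda n:np.clip(load(n,4)["image"].astype(float)*1.8,0,255).astype(np.uint8)
cv2.imwrite("pics/g5.png",np.hstack([crop(g("scene"),110,130,100,140,4),crop(g("top"),420,130,100,140,4)]))
x,y,z=s["tool_pos"]
for n in("scene","top"): print(n,proj(load(n,4),[[x,y,z-.031],[x,y,z+.013],[.578,-.219,.2]]))
```

```text
[ 0.57677279 -0.21695708  0.27550274] [-3.12140660e+00 -3.41437384e-01  1.96392390e-03] 0.31060484830519147 [ 1.0762596  -0.41699572 -4.35219572] 10.1
scene [[150.41988577 200.59526643]
 [144.7550463  179.39799011]
 [154.67381005 221.27454582]]
top [[477.55437697 196.14971119]
 [484.72735863 193.99763257]
 [471.78408365 197.60733623]]
```

View pics/g5.png

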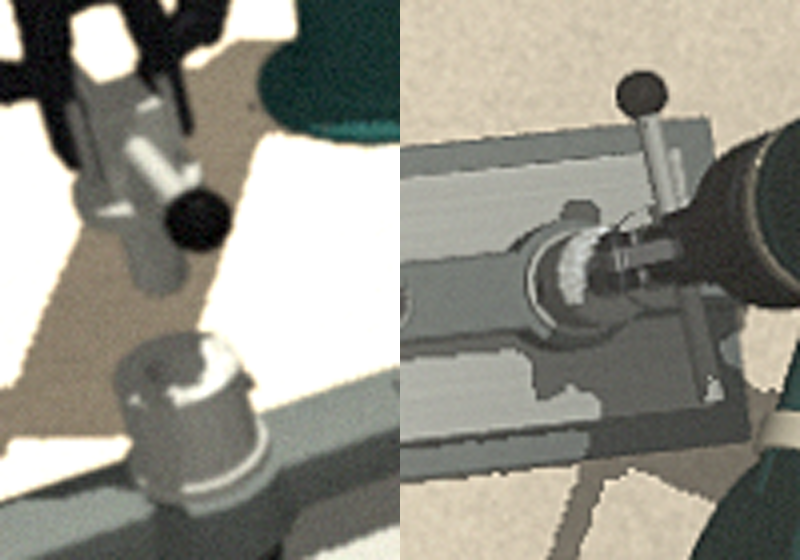

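The handle hangs above the hub. Its ball is at (159.5,184.5) in the scene view and (480,153) in the top view, and its nose is near (152,201) in the scene view. The far end of the bar is at (498,227) in the top view. Now the measurements.

```bash
cat > m4.py <<'E'
from m2 import *
T4=load("top",4);S4=load("scene",4)
def ball(c,x,y,w,h,nr,thr):
    b=blob(up(c,x,y,w,h).max(2)<thr,nr); e=cv2.minEnclosingCircle(cont(b).astype(np.float32)); return px(e[0],x,y),e[1]/8
bt,r1=ball(T4,470,142,20,25,(80,88),55); bs,r2=ball(S4,150,174,20,22,(76,84),40)
P,e=tri(T4,bt,S4,bs); print("ball",bt,r1,bs,r2,P,e)
for z in (P[2],.338-.01):
    b=plane(T4,bt,z)[:2]; f=plane(T4,(498,227.5),z)[:2]; d=b-f
    print(z,"ball",b,"far",f,"mid",(b+f)/2,"len",np.linalg.norm(d),"yaw",np.degrees(np.arctan2(d[1],d[0])))
n=(152.,201.)
for z in(.23,.24,.25): print("nose",z,plane(S4,n,z))
x,y=.5768,-.2170
for z in(.235,.24,.245,.25): print("pred nose px",z,proj(S4,[[x,y,z]])[0])
E
python3 m4.py|tail -11
```

```text
[180, 179, 180, 182, 176, 128, 75, 99, 125, 129, 129, 128, 127, 128, 141, 166, 180, 184, 181, 179, 180, 182, 182, 181, 181, 181, 179, 181] [178, 174, 176, 156, 130, 127, 126, 123, 80, 67, 84, 71, 54, 56, 62, 55, 54, 53, 45, 48, 73, 87, 59, 49, 48, 48, 48, 48, 55, 111, 132]
ball [479.95955276 153.53099155] 6.2624664306640625 [158.62450695 184.4977808 ] 8.662370681762695 [ 0.65254076 -0.19939066  0.31971583] 0.0031426272248642083
0.31971583013080174 ball [ 0.65279377 -0.19776912] far [ 0.50865748 -0.23170897] mid [ 0.58072563 -0.21473905] len 0.1480783101597019 yaw 13.250096537907131
0.328 ball [ 0.65118191 -0.19491523] far [ 0.50832433 -0.22855398] mid [ 0.57975312 -0.2117346 ] len 0.1467646149035484 yaw 13.250096537907133
nose 0.23 [ 0.5575166  -0.21431616  0.23      ]
nose 0.24 [ 0.57240748 -0.21457454  0.24      ]
nose 0.25 [ 0.58729835 -0.21483292  0.25      ]
pred nose px 0.235 [151.56646923 204.99555295]
pred nose px 0.24 [150.95316825 202.69606527]
pred nose px 0.245 [150.33479906 200.37841341]
pred nose px 0.25 [149.71129624 198.04237191]
```

Call:
play_rows([
  [[-0.007,0.015,0.02],[0,0,0]],
  [[-0.007,0.015,0.06],[0,0,0]],
  [[-0.007,0.015,0.1],[0,0,0]],
  [[-0.007,0.015,0.13],[0,0,0]],
  [[-0.007,0.015,0.15],[0,0,0]],
  [[-0.007,0.015,0.17],[0,0,0]],
  [[-0.007,0.015,0.18],[0,0,0]],
  [[-0.007,0.015,0.19],[0,0,0]],
  [[-0.007,0.015,0.19],[0,0,0]],
])

```text
time: 10.95
tool_pos: [0.5762, -0.2222, 0.2284]
tcp_rot: [-3.123, -0.341, 0.001]
wrist_force: [0.3, -0.6, -4.1]
width: 0.31
grip_force: 99.1
```

Call:
play_rows([
  [[0,0,0.008],[0,0,0]],
  [[0,0,0.016],[0,0,0]],
  [[0,0,0.024],[0,0,0]],
  [[0,0,0.032],[0,0,0]],
  [[0,0,0.032],[0,0,0]],
])

```text
time: 11.37
tool_pos: [0.5767, -0.2216, 0.2206]
tcp_rot: [-3.122, -0.341, -0.001]
wrist_force: [1.2, 2.6, -3.8]
width: 0.312
grip_force: 99.3
```

Call:
play_rows([
  [[0,-0.004,0.006],[0,0,0]],
  [[0,-0.004,0.014],[0,0,0]],
  [[0,-0.004,0.022],[0,0,0]],
  [[0,-0.004,0.028],[0,0,0]],
  [[0,-0.004,0.028],[0,0,0]],
])

```text
time: 11.78
tool_pos: [0.5763, -0.2211, 0.2134]
tcp_rot: [-3.123, -0.341, -0.0]
wrist_force: [1.7, 2.4, -4.7]
width: 0.311
grip_force: 99.1
```

Call:
play_rows([
  [[0.003,-0.004,0],[0,0,0]],
  [[0.003,-0.004,0.008],[0,0,0]],
  [[0.003,-0.004,0.016],[0,0,0]],
  [[0.003,-0.004,0.024],[0,0,0]],
  [[0.003,-0.004,0.024],[0,0,0]],
])

```text
time: 12.2
tool_pos: [0.5763, -0.2203, 0.2071]
tcp_rot: [3.123, 0.341, -0.002]
wrist_force: [0.5, -0.0, -4.5]
width: 0.309
grip_force: 99.0
```

Call:
play_rows([
  [[0,0,0.008],[0,0,0]],
  [[0,0,0.016],[0,0,0]],
  [[0,0,0.024],[0,0,0]],
  [[0,0,0.032],[0,0,0]],
  [[0,0,0.032],[0,0,0]],
])

```text
time: 12.62
tool_pos: [0.5764, -0.2202, 0.1992]
tcp_rot: [-3.123, -0.341, 0.001]
wrist_force: [0.5, -0.9, -4.7]
width: 0.31
grip_force: 99.1
```

Call:
play_rows([
  [[0,0,0.008],[0,0,0]],
  [[0,0,0.016],[0,0,0]],
  [[0,0,0.024],[0,0,0]],
  [[0,0,0.032],[0,0,0]],
  [[0,0,0.032],[0,0,0]],
])

```text
time: 13.03
tool_pos: [0.5769, -0.2202, 0.1926]
tcp_rot: [3.123, 0.341, 0.001]
wrist_force: [-2.9, 0.4, 5.4]
width: 0.314
grip_force: 100.5
```

Call:
play_rows([
  [[-0.001,0,0.008],[0,0,0]],
  [[-0.002,0,0.016],[0,0,0]],
  [[-0.002,0,0.016],[0,0,0]],
])

```text
time: 13.28
tool_pos: [0.5768, -0.2202, 0.1889]
tcp_rot: [3.123, 0.341, 0.003]
wrist_force: [-3.2, 1.3, 6.9]
width: 0.317
grip_force: 100.7
```

Call:
play_rows([
  [[0,0,0.008],[0,0,0]],
  [[0,0,0.012],[0,0,0]],
  [[0,0,0.012],[0,0,0]],
])

```text
time: 13.53
tool_pos: [0.5769, -0.2202, 0.1869]
tcp_rot: [3.122, 0.341, 0.003]
wrist_force: [-3.8, 2.2, 8.1]
width: 0.308
grip_force: 101.1
```

Call:
play_rows([
  [[0,0,0.006],[0,0,0]],
  [[0,0,0.012],[0,0,0]],
  [[0,0,0.012],[0,0,0]],
])

```text
time: 13.78
tool_pos: [0.577, -0.2203, 0.1869]
tcp_rot: [3.122, 0.341, 0.005]
wrist_force: [-8.9, 4.5, 19.8]
width: 0.312
grip_force: 102.4
```

Call:
play_rows([
  [[-0.003,-0.002,0.002],[0,0,0]],
  [[-0.003,-0.002,0.002],[0,0,0]],
  [[-0.003,-0.002,0.002],[0,0,0]],
  [[-0.003,-0.002,0.002],[0,0,0]],
])

```text
time: 14.12
tool_pos: [0.577, -0.2203, 0.1869]
tcp_rot: [3.121, 0.341, 0.008]
wrist_force: [-6.7, 3.6, 20.5]
width: 0.313
grip_force: 102.4
```

Run:
```python
from workcell import bot,cams
from h import *
for n in("scene","top"):
    c=cams.read_camera(n); np.savez(f"pics/{n}5.npz",**c)
g=lambda n:np.clip(load(n,5)["image"].astype(float)*1.8,0,255).astype(np.uint8)
cv2.imwrite("pics/g6.png",np.hstack([crop(g("scene"),130,170,50,74,8),crop(g("top"),430,130,100,148,4)]))
s=bot.read_state();print(s["time"],s["tool_pos"],s["wrist_force"],s["torque"],s["tcp_rot"])
```

```text
14.2167 [ 0.57700967 -0.22028105  0.18689621] [-6.76517009  3.7157754  19.67947229] [0.86097567 1.51556448 0.03151105] [3.12087861 0.34066718 0.00767933]
```

View pics/g6.png

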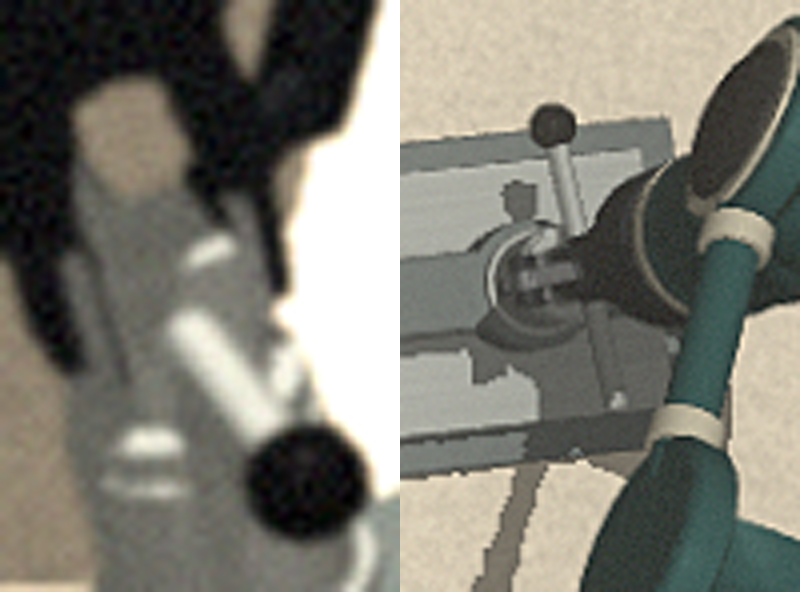

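The collar sits on the hub rim in the scene crop, with its highlight at (150,440) just above the rim at (145,487). I'll add a little push to check that it is on a hard stop, and compare the ball height before and after.

Call:
play_rows([
  [[-0.002,0,0.006],[0,0,0]],
  [[-0.002,0,0.008],[0,0,0]],
  [[-0.002,0,0.008],[0,0,0]],
  [[-0.002,0,0.008],[0,0,0]],
  [[-0.002,0,0.008],[0,0,0]],
])

```text
time: 14.63
tool_pos: [0.5771, -0.2203, 0.1869]
tcp_rot: [3.121, 0.341, 0.01]
wrist_force: [-8.6, 4.5, 27.1]
width: 0.311
grip_force: 103.3
```

```bash
cat > m5.py <<'E'
from m2 import *
from workcell import bot,cams
A=load("scene",5);C=load("top",5)
def ball(c,x,y,w,h,nr,thr):
    b=blob(up(c,x,y,w,h).max(2)<thr,nr); e=cv2.minEnclosingCircle(cont(b).astype(np.float32)); return px(e[0],x,y),e[1]/8
bs,r=ball(A,158,219,22,22,(80,88),40); bt,r2=ball(C,458,150,22,22,(82,88),50)
print("ball",bs,r,bt,r2,tri(C,bt,A,bs))
s=bot.read_state();print(s["time"],s["tool_pos"],s["wrist_force"],s["joint_vel"].round(3))
E
python3 m5.py|tail -2
```

```text
ball [167.51173878 230.08724594] 7.7888264656066895 [467.73452568 161.67543221] 5.827999114990234 (array([ 0.65168061, -0.2029783 ,  0.22981983]), np.float64(0.0028317653892654653))
14.6333 [ 0.57708126 -0.22030976  0.1868514 ] [-8.61916622  4.52933159 27.14201088] [-0.002  0.001  0.     0.     0.001 -0.   ]
```

The handle is on a hard stop: z did not change with 7 N more push. The ball is at z 0.230, against an expected 0.232 when seated. Handing in.

```bash
python3 -c "
from workcell import bot
print(bot.finish_job())"
```

```text
the job is handed in; nothing more can be done
None
```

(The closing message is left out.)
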